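# Bring the milk jug round to the front of the drinks carousel

## Task

Turn the carousel on the serving counter by gently pushing the pegs on its rim, until the milk jug (the white pot with a handle and a spout) stands at the front, centred behind the white pointer tongue that sticks out from under the disc. Do not touch, lift or tip any of the pots on it, leave everything else on the counter where it is, and finish with the carousel at rest and your hand clear of it.

Things in the scene. Friction and masses are not known exactly. Their poses are not given: they have to be found in the camera images.
- stand: steel foot of the carousel, fixed to the counter: 200 mm round, 15 mm high, under the wooden disc. Origin on the turning axis at counter level, z up. Its front is its own -x direction, where a flat white-painted tongue (the pointer, 36 mm wide, 10 mm high, rounded end) sticks out radially from under the disc to 238 mm from the axis
- turntable (a joint): turn of the wooden disc on the foot, rad, positive anticlockwise seen from above; it turns freely either way by many turns, needs about 1 to 2 N at a peg to move, and stays where it is left
- turntable_top (a point): centre of the upper face of the wooden disc (290 mm round, 20 mm thick, its upper face 35 mm above the counter); turns with the disc
- peg0 (a point): top centre of one of six equal upright wooden finger pegs on the disc's rim (13 mm thick, standing 55 mm above the disc, tops 90 mm above the counter, their centres 130 mm from the axis, 60 degrees apart, the first at the disc's own +x); the pegs are fixed to the disc
- jug_mid (a point): the milk jug, tallest of the four pots: white ceramic, open top, 75 mm high, body up to 54 mm across, with a loop handle on one side (reaching 44 mm from its axis) and a small spout opposite; stands loose on the disc, about 70 mm from the turning axis. The point is on its axis, half-way up
- sugar_mid (a point): white ceramic sugar pot with a closed knobbed lid, 56 mm across, 66 mm high, loose on the disc; point on its axis, half-way up
- beaker_mid (a point): plain white ceramic beaker, no handle, 54 mm across, 50 mm high, loose on the disc; point on its axis, half-way up
- dish_mid (a point): low flat white ceramic pot, 56 mm across, 28 mm high, loose on the disc; point on its axis, half-way up
- carton_a_mid (a point): drink carton standing on the counter, 40 x 60 x 115 mm high; its centre. Bystander
- carton_b_mid (a point): second such drink carton, 40 x 60 x 115 mm high; its centre. Bystander
- trivet_mid (a point): round wooden trivet lying on the counter, 160 mm across, 12 mm thick; its centre. Bystander
- water_mid (a point): water bottle standing on the counter, 64 mm across, 160 mm high; its centre. Bystander
- bowl_mid (a point): open steel bowl, 120 mm across, 55 mm high; on its axis, half-way up. Bystander

How it is judged:
By the outcome, as a careful person would: the job done as asked, in the order asked, and still so for the second after the job is handed in, with the robot touching nothing.
It also fails if it takes over 61 s, if anything falls off the work surface, if the arm or the gripper's body presses on something with over 40 N, if the wrist force passes 120 N, or if a joint passes its speed limit or range.

## Robot

A 6-joint arm with a two-finger parallel gripper is mounted at the origin on the work surface. World frame = base frame: x ahead of the robot, y to its left, z up, the work surface at z = 0. Lengths are in m, angles in rad, forces in N, time in s.
With the tool pointing down it reaches from about 0.375 to 0.9 m from the base axis. Payload 3.1 kg.
Tool frame: the origin (TCP) lies midway between the tips of the shut fingers; the grasp point (between the pads) lies 19 mm behind it (manip.grasp_offset is the distance from the TCP to the grasp point, in m); z points along the fingers, y is the line along which they close (so a half turn about z gives the same grasp; the last joint's range is limited). The gripper opens to 85 mm and grips with 20 to 120 N. Pads are 22 mm wide; open, the fingers measure 114 mm over their backs; the gripper's body (76 mm by 85 mm) begins 54 mm behind the grasp point. The pads swing forward as they close: fully open they stand 13 mm farther back than shut.
Start: joints at [1.163, 0.527, 1.433, -0, 1.181, -0.178], TCP at [0.142, 0.609, 0.231] pointing down, gripper open.
Joint ranges: [-3.08, 3.08], [-0.75, 2.2], [0.22, 2.44], [-1.43, 4.57], [0, 2.65], [-2.85, 2.85]. Speed limits (rad/s): [2.79, 2.79, 3.14, 3.14, 3.14, 3.14].

## Interface

Orientations are given as a unit quaternion [x, y, z, w].
In Python, from station import sensors, cams, order, manip gives the robot as it stands.
- The arm moves only by the tool move_arm, never from a script. Its argument "targets" is a list of rows, each an object of numbers: "dx", "dy", "dz": the shift along the world's x, y, z normalised to -1 to 1, where 1 is 25 mm; "rx", "ry", "rz": the turn, a rotation vector about the world's x, y, z normalised to -1 to 1, where 1 is 30 degrees. A call has exactly 10 rows; each row shifts and turns the commanded pose from where the row before left it; what a row does not reach is not made up. A row lasts 1/8 s, in which the tool goes at most 62.5 mm and 10.7 degrees, less where a joint would pass 70% of its speed; a pose out of reach is approached as far as the arm can. A call with a number of a shift or a turn outside -1 to 1 is refused whole. A call with a gripper value outside its range is refused whole. "claw" is the opening in per cent of the stroke, from 0 (shut) to 100 (fully open), set as the call begins (left out, the last holds). The fingers move at their own pace and stop on an object; "newtons" is the grip in N (left out, the last holds). Time passes only in rows, so rows that do not move let the fingers close, or fill a call up. It gives the time, the measured TCP pose, the force, the opening and the grip force at its end, in the units of the state.
- sensors.sense(): the state, without advancing time (a new reading comes with each control period).
- cams.snapshot(name): name is "scene" or "top" or "wrist"; returns the picture (480x640x3 uint8, red, green, blue); there is no depth.
- cams.camera_model(name): a dict with "fx", "fy", "cx", "cy" (pixels), "extrinsics" (4x4, takes a point from world to camera coordinates). Camera axes: x right, y down, z forward; pixel columns grow to the right and rows downward; lengths in m; the calibration is good to about 2 mm. A picture is of the moment at which its call begins: read the wrist's pose just before it. camera_model takes no time and is no camera call; for the wrist camera it gives the pose at the moment of the call.
- order.sign_off(): hands the job in; it is judged then, once.
The state is a dict: "t": time; "q": joint angles; "qd": joint speeds; "tau": joint torques, N m; "tcp_pos": TCP position; "tool_rot": TCP orientation; "force": force on the tool from outside, world axes, zero at the start; "ft_torque": the same for the moment, N m; "finger_gap": opening from 0.0 (shut) to 1.0 (fully open); "gripper_force": force on a finger pad.
Only numpy, scipy, OpenCV 4.12 (cv2) and the standard library are available. Lean on these libraries where they do the work, as an engineer would, in place of code of your own. Each camera call takes 0.05 s, during which the arm holds its last target. There are 200 camera calls.

## Working session

There is one attempt and no reset: what is moved stays moved. The work goes in short steps, Python scripts to look and compute and a tool call to move; the robot and the scene stay as the last step left them, time stands still between calls to the robot, and variables do not carry over. Pictures are saved under pics/ and viewed, at most 10 in all, crops included, and the job is handed in when it is done.

Besides the shell and the picture viewer there is one more tool, called after "Emit:" by a JSON object that holds its "api" and its "payload", one argument or row to a line. move_arm: Moves the arm, as the interface text tells. Scaled input: -1 to 1 covers 25 mm each way for a shift and 30 degrees each way for a turn. Its arguments: {"type":"object","properties":{"targets":{"type":"array"},"claw":{"type":"number"},"newtons":{"type":"number"}},"required":["targets"]}

```bash
mkdir -p pics; cat > h.py <<'E'
import numpy as np, cv2
from station import sensors, cams, order, manip
def ray(name,u,v,z):
    m=cams.camera_model(name);E=np.array(m["extrinsics"]);R,t=E[:3,:3],E[:3,3]
    c=-R.T@t;d=R.T@np.array([(u-m["cx"])/m["fx"],(v-m["cy"])/m["fy"],1])
    return c+d*(z-c[2])/d[2]
def proj(name,p):
    m=cams.camera_model(name);E=np.array(m["extrinsics"]);q=E[:3,:3]@np.array(p)+E[:3,3]
    return m["fx"]*q[0]/q[2]+m["cx"],m["fy"]*q[1]/q[2]+m["cy"]
def snap(name,fn):
    im=cams.snapshot(name)[:,:,::-1].copy();cv2.imwrite("pics/"+fn,im);return im
E
python3 - <<'E'
from h import *
snap("top","top0.png");snap("scene","scene0.png")
for n in("top","scene"):
    m=cams.camera_model(n);print(n,m["fx"],np.round(m["extrinsics"],3).tolist())
E
```

```text
top 543.6036493846973 [[-0.031, -1.0, 0.004, -0.002], [-0.977, 0.029, -0.21, 0.549], [0.209, -0.01, -0.978, 1.304], [0.0, 0.0, 0.0, 1.0]]
scene 442.3090343557695 [[0.457, 0.889, -0.007, -0.252], [0.483, -0.255, -0.837, -0.187], [-0.747, 0.379, -0.547, 1.544], [0.0, 0.0, 0.0, 1.0]]
```

View pics/top0.png

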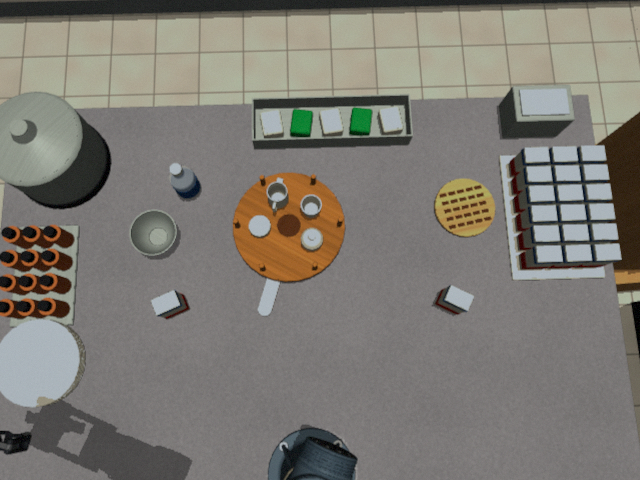

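View pics/scene0.png

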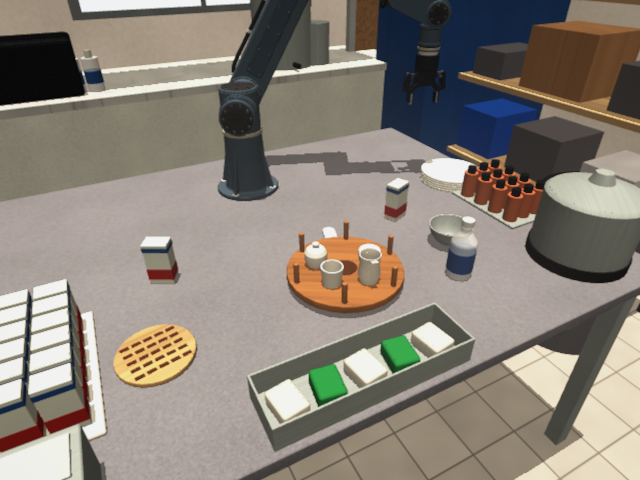

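The top view shows the disc around (288,227) and the tongue ending at about (266,312). The jug is at about (277,190), with the beaker at (311,206), the dish at (260,226) and the sugar pot at (312,239). Next I'll take exact values.

```bash
python3 - <<'E'
from h import *
im=cv2.imread("pics/top0.png")
c=im[150:330,210:370];cv2.imwrite("pics/crop0.png",cv2.resize(c,None,fx=3.3,fy=3.3,interpolation=cv2.INTER_CUBIC))
hsv=cv2.cvtColor(im,cv2.COLOR_BGR2HSV)
m=((hsv[:,:,1]>130)&(hsv[:,:,0]<22)).astype(np.uint8)*255
roi=np.zeros_like(m);roi[165:290,225:352]=255;m&=roi
cn=max(cv2.findContours(m,cv2.RETR_EXTERNAL,2)[0],key=cv2.contourArea)
h=cv2.convexHull(cn);P=np.array([ray("top",*p[0],.035)[:2] for p in h])
e=cv2.fitEllipse(h);print(e, ray("top",*e[0],.035))
A=np.c_[2*P,np.ones(len(P))];s=np.linalg.lstsq(A,(P**2).sum(1),rcond=None)[0];print("circle",s[:2],np.sqrt(s[2]+s[0]**2+s[1]**2))
w=((hsv[:,:,1]<40)&(hsv[:,:,2]>150)).astype(np.uint8)*255;w&=cv2.dilate(roi,np.ones((90,1),np.uint8))
n,_,st,ce=cv2.connectedComponentsWithStats(w)
for i in range(1,n):
    if st[i,4]>30: print(st[i],ce[i],[np.round(ray("top",*ce[i],z)[:2],3).tolist() for z in(.01,.035,.075)])
for n_,uv,z in[("p",(263,180),.09),("p",(313,179),.09),("p",(236,223),.09),("p",(339,223),.09),("p",(263,267),.09),("p",(315,267),.09),("tip",(265,313),.01),("cA",(170,303),.115),("cB",(456,298),.115),("bowl",(154,233),.055),("water",(176,169),.16)]: print(n_,ray("top",*uv,z).round(3))
print(sensors.sense()["tool_rot"])
E
```

```text
((288.3487243652344, 225.90878295898438), (110.85498809814453, 111.29227447509766), 68.97024536132812) [0.60359751 0.03860433 0.035     ]
circle [0.60632881 0.03870928] 0.14452221994086664
[256 121  35  19 472] [272.30508475 128.24576271] [[0.885, 0.077], [0.873, 0.075], [0.855, 0.073]]
[311 121  11  17 143] [315.72727273 129.95804196] [[0.876, -0.041], [0.865, -0.04], [0.847, -0.039]]
[322 121  28  16 304] [335.65789474 126.65789474] [[0.884, -0.095], [0.873, -0.094], [0.855, -0.091]]
[276 178  10   9  33] [279.72727273 180.81818182] [[0.734, 0.06], [0.726, 0.058], [0.712, 0.057]]
[267 189  18  12  96] [276.39583333 196.34375   ] [[0.691, 0.069], [0.684, 0.068], [0.671, 0.066]]
[301 195  21  20 178] [310.91011236 206.70224719] [[0.66, -0.021], [0.653, -0.021], [0.642, -0.02]]
[249 215  21  21 347] [259.03458213 225.15273775] [[0.614, 0.116], [0.608, 0.114], [0.598, 0.11]]
[302 229  20  20 286] [311.36013986 237.54195804] [[0.577, -0.02], [0.571, -0.019], [0.562, -0.019]]
[258 279  22  37 478] [267.84937238 297.08158996] [[0.425, 0.096], [0.422, 0.094], [0.417, 0.091]]
p [0.71  0.098 0.09 ]
p [ 0.709 -0.028  0.09 ]
p [0.601 0.166 0.09 ]
p [ 0.593 -0.088  0.09 ]
p [0.489 0.1   0.09 ]
p [ 0.485 -0.025  0.09 ]
tip [0.385 0.103 0.01 ]
cA [0.406 0.317 0.115]
cB [ 0.397 -0.354  0.115]
bowl [0.59  0.377 0.055]
water [0.72  0.299 0.16 ]
[ 1.14158310e-01  9.93462080e-01 -9.44375352e-04 -2.88350639e-04]
```

View pics/crop0.png

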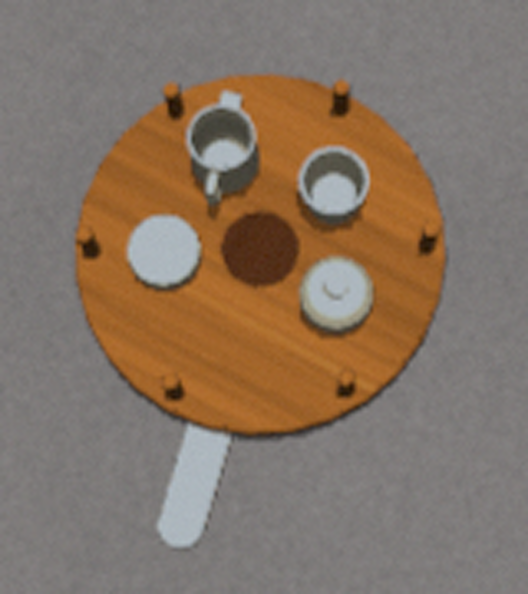

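The crop gives these peg tops in full-image pixels: (262,177), (314,176), (340,220), (315,264), (262,265) and (237,222). The jug rim centre is at (277.3,191.8) and the tongue tip at (264.5,316).

```bash
cat > ang.py <<'E'
from h import *
def fit(pegs):  # pixel tops -> axis, peg0 phase
    P=np.array([ray("top",*p,.09)[:2] for p in pegs]);c=P.mean(0);d=P-c
    ph=np.angle(np.exp(6j*np.arctan2(d[:,1],d[:,0])).sum())/6
    return c,np.degrees(ph)%60,np.hypot(*d.T),np.degrees(np.arctan2(d[:,1],d[:,0]))
def pol(p,c): d=p[:2]-c;return np.degrees(np.arctan2(d[1],d[0])),np.hypot(*d)
def tongue(im):
    hsv=cv2.cvtColor(im,cv2.COLOR_BGR2HSV);w=((hsv[:,:,1]<40)&(hsv[:,:,2]>150)).astype(np.uint8)
    w[:281]=0;w[320:]=0;w[:,:245]=0;w[:,295:]=0
    ys,xs=np.nonzero(w);Q=np.array([ray("top",x,y,.01)[:2] for x,y in zip(xs,ys)])
    v=np.linalg.svd(Q-Q.mean(0))[2][0];v*=-np.sign(v[0]);return Q.mean(0),np.degrees(np.arctan2(v[1],v[0])),Q
E
python3 - <<'E'
from ang import *
im=cv2.imread("pics/top0.png")
c,ph,r,a=fit([(262.1,176.7),(313.6,176.1),(339.7,219.7),(314.8,264.2),(262.1,265.2),(236.7,222.1)])
print(c,ph,r.round(3),a.round(1))
m,va,Q=tongue(im);print("tongue",pol(m,c),va,np.hypot(*(Q-c).T).max())
print("jug",pol(ray("top",277.3,191.8,.075),c))
for n,uv,z in[("beaker",(311,205),.05),("dish",(259,225.2),.028),("sugar",(311.4,237.5),.06)]:print(n,pol(ray("top",*uv,z),c))
E
```

```text
[0.60446689 0.03693891] 29.311799228279966 [0.131 0.13  0.127 0.128 0.129 0.127] [  28.8  -30.6  -91.2 -151.   149.4   90.5]
tongue (np.float64(161.95472367616318), np.float64(0.18935682754289432)) 161.3845681452734 0.2361615711161987
jug (np.float64(18.502654524055245), np.float64(0.0829330809482348))
beaker (np.float64(-49.93640262339442), np.float64(0.07576702236208703))
dish (np.float64(86.28403842053733), np.float64(0.07769746795810278))
sugar (np.float64(-124.60112852099768), np.float64(0.06834715383358857))
```

Emit:
{"api": "move_arm", "payload": {
  "claw": 0,
  "targets": [
    {"dx":0.9,"dy":-0.8,"rz":-0.35},
    {"dx":0.9,"dy":-0.8,"rz":-0.35},
    {"dx":0.9,"dy":-0.8,"rz":-0.35},
    {"dx":0.9,"dy":-0.8,"rz":-0.35},
    {"dx":0.9,"dy":-0.8,"rz":-0.35},
    {"dx":0.9,"dy":-0.8,"rz":-0.35},
    {"dx":0.9,"dy":-0.8,"rz":-0.35},
    {"dx":0.9,"dy":-0.8,"rz":-0.35},
    {"dx":0.9,"dy":-0.8,"rz":-0.35},
    {"dx":0.9,"dy":-0.8,"rz":-0.35}
  ]
}}

```text
schema error: expected keys dx, dy, dz, rx, ry, rz
```

Emit:
{"api": "move_arm", "payload": {
  "claw": 0,
  "targets": [
    {"dx":1,"dy":-0.9,"dz":0,"rx":0,"ry":0,"rz":-0.35},
    {"dx":1,"dy":-0.9,"dz":0,"rx":0,"ry":0,"rz":-0.35},
    {"dx":1,"dy":-0.9,"dz":0,"rx":0,"ry":0,"rz":-0.35},
    {"dx":1,"dy":-0.9,"dz":0,"rx":0,"ry":0,"rz":-0.35},
    {"dx":1,"dy":-0.9,"dz":0,"rx":0,"ry":0,"rz":-0.35},
    {"dx":1,"dy":-0.9,"dz":0,"rx":0,"ry":0,"rz":-0.35},
    {"dx":1,"dy":-0.9,"dz":0,"rx":0,"ry":0,"rz":-0.35},
    {"dx":1,"dy":-0.9,"dz":0,"rx":0,"ry":0,"rz":-0.35},
    {"dx":1,"dy":-0.9,"dz":0,"rx":0,"ry":0,"rz":-0.35},
    {"dx":1,"dy":-0.9,"dz":0,"rx":0,"ry":0,"rz":-0.35}
  ]
}}

```text
t: 1.35
tcp_pos: [0.3922, 0.3827, 0.2309]
tool_rot: [0.859, 0.512, -0.0, 0.0]
force: [1.0, -0.4, -0.2]
finger_gap: 0.0
gripper_force: 0.0
```

Emit:
{"api": "move_arm", "payload": {
  "targets": [
    {"dx":1,"dy":-0.9,"dz":0,"rx":0,"ry":0,"rz":-0.35},
    {"dx":1,"dy":-0.9,"dz":0,"rx":0,"ry":0,"rz":-0.35},
    {"dx":1,"dy":-0.9,"dz":0,"rx":0,"ry":0,"rz":-0.35},
    {"dx":1,"dy":-0.9,"dz":0,"rx":0,"ry":0,"rz":-0.35},
    {"dx":1,"dy":-0.9,"dz":0,"rx":0,"ry":0,"rz":-0.35},
    {"dx":1,"dy":-0.9,"dz":0,"rx":0,"ry":0,"rz":-0.35},
    {"dx":1,"dy":-0.9,"dz":0,"rx":0,"ry":0,"rz":-0.35},
    {"dx":1,"dy":-0.9,"dz":0,"rx":0,"ry":0,"rz":-0.1},
    {"dx":1,"dy":-0.9,"dz":0,"rx":0,"ry":0,"rz":0},
    {"dx":0.9,"dy":-0.65,"dz":0,"rx":0,"ry":0,"rz":0}
  ]
}}

```text
t: 2.6
tcp_pos: [0.6397, 0.1638, 0.2307]
tool_rot: [0.992, -0.128, -0.001, 0.0]
force: [-0.3, 0.2, 0.9]
finger_gap: 0.0
gripper_force: 0.0
```

Emit:
{"api": "move_arm", "payload": {
  "targets": [
    {"dx":0,"dy":0,"dz":-0.8,"rx":0,"ry":0,"rz":0},
    {"dx":0,"dy":0,"dz":-0.8,"rx":0,"ry":0,"rz":0},
    {"dx":0,"dy":0,"dz":-0.8,"rx":0,"ry":0,"rz":0},
    {"dx":0,"dy":0,"dz":-0.8,"rx":0,"ry":0,"rz":0},
    {"dx":0,"dy":0,"dz":-0.8,"rx":0,"ry":0,"rz":0},
    {"dx":0,"dy":0,"dz":0,"rx":0,"ry":0,"rz":0},
    {"dx":0,"dy":0,"dz":0,"rx":0,"ry":0,"rz":0},
    {"dx":0,"dy":0,"dz":0,"rx":0,"ry":0,"rz":0},
    {"dx":0,"dy":0,"dz":0,"rx":0,"ry":0,"rz":0},
    {"dx":0,"dy":0,"dz":0,"rx":0,"ry":0,"rz":0}
  ]
}}

```text
t: 3.85
tcp_pos: [0.6394, 0.165, 0.1319]
tool_rot: [0.992, -0.127, 0.0, -0.0]
force: [-0.4, 0.2, 1.0]
finger_gap: 0.005
gripper_force: 0.0
```

```bash
python3 - <<'E'
from h import *
a=snap("scene","s1.png")[190:340,250:430];b=snap("top","t1.png")[150:300,210:390]
cv2.imwrite("pics/c1.png",np.hstack([cv2.resize(x,(398,332),interpolation=2) for x in(a,b)]))
s=sensors.sense();print(np.round(s["q"],2),s["tcp_pos"])
E
```

```text
[ 0.08  0.69  1.42 -0.    1.03  1.91] [0.63926963 0.16494777 0.13159167]
```

View pics/c1.png

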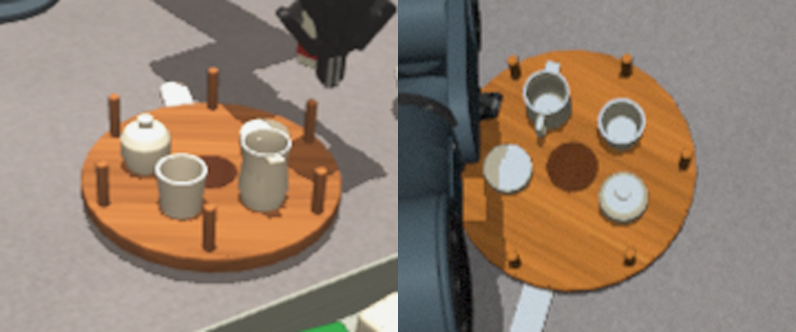

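Fingers hang between the pegs with clear space below: left view (330,70), right view (490,105). The jug's spout faces outward and its handle inward. Next step is working out the arc.

```bash
python3 - <<'E'
import numpy as np
th=74.7;R=.1327
st=[1,1.5,2,2,2]+[2,2.5,3,3]+[3.5]*34+[3,2.5,2]
for i,s in enumerate(st):
    m=np.radians(th+s/2);l=2*R*np.sin(np.radians(s/2))/.025;th+=s
    print(i,round(th,1),[round(-l*np.sin(m),2),round(l*np.cos(m),2),round(s/30,3)])
E
```

```text
0 75.7 [np.float64(-0.09), np.float64(0.02), 0.033]
1 77.2 [np.float64(-0.14), np.float64(0.03), 0.05]
2 79.2 [np.float64(-0.18), np.float64(0.04), 0.067]
3 81.2 [np.float64(-0.18), np.float64(0.03), 0.067]
4 83.2 [np.float64(-0.18), np.float64(0.03), 0.067]
5 85.2 [np.float64(-0.18), np.float64(0.02), 0.067]
6 87.7 [np.float64(-0.23), np.float64(0.01), 0.083]
7 90.7 [np.float64(-0.28), np.float64(0.0), 0.1]
8 93.7 [np.float64(-0.28), np.float64(-0.01), 0.1]
9 97.2 [np.float64(-0.32), np.float64(-0.03), 0.117]
10 100.7 [np.float64(-0.32), np.float64(-0.05), 0.117]
11 104.2 [np.float64(-0.32), np.float64(-0.07), 0.117]
12 107.7 [np.float64(-0.31), np.float64(-0.09), 0.117]
13 111.2 [np.float64(-0.31), np.float64(-0.11), 0.117]
14 114.7 [np.float64(-0.3), np.float64(-0.13), 0.117]
15 118.2 [np.float64(-0.29), np.float64(-0.14), 0.117]
16 121.7 [np.float64(-0.28), np.float64(-0.16), 0.117]
17 125.2 [np.float64(-0.27), np.float64(-0.18), 0.117]
18 128.7 [np.float64(-0.26), np.float64(-0.19), 0.117]
19 132.2 [np.float64(-0.25), np.float64(-0.21), 0.117]
20 135.7 [np.float64(-0.23), np.flo
[... 674 characters left out ...]
7]
33 181.2 [np.float64(-0.0), np.float64(-0.32), 0.117]
34 184.7 [np.float64(0.02), np.float64(-0.32), 0.117]
35 188.2 [np.float64(0.04), np.float64(-0.32), 0.117]
36 191.7 [np.float64(0.06), np.float64(-0.32), 0.117]
37 195.2 [np.float64(0.08), np.float64(-0.32), 0.117]
38 198.7 [np.float64(0.09), np.float64(-0.31), 0.117]
39 202.2 [np.float64(0.11), np.float64(-0.3), 0.117]
40 205.7 [np.float64(0.13), np.float64(-0.3), 0.117]
41 209.2 [np.float64(0.15), np.float64(-0.29), 0.117]
42 212.7 [np.float64(0.17), np.float64(-0.28), 0.117]
43 215.7 [np.float64(0.16), np.float64(-0.23), 0.1]
44 218.2 [np.float64(0.14), np.float64(-0.19), 0.083]
45 220.2 [np.float64(0.12), np.float64(-0.14), 0.067]
```

Emit:
{"api": "move_arm", "payload": {
  "targets": [
    {"dx":0,"dy":0,"dz":-0.6,"rx":0,"ry":0,"rz":0},
    {"dx":0,"dy":0,"dz":-0.7,"rx":0,"ry":0,"rz":0},
    {"dx":0,"dy":0,"dz":-0.7,"rx":0,"ry":0,"rz":0},
    {"dx":0,"dy":0,"dz":-0.6,"rx":0,"ry":0,"rz":0},
    {"dx":0,"dy":0,"dz":-0.4,"rx":0,"ry":0,"rz":0},
    {"dx":0,"dy":0,"dz":-0.1,"rx":0,"ry":0,"rz":0},
    {"dx":0,"dy":0,"dz":0,"rx":0,"ry":0,"rz":0},
    {"dx":0,"dy":0,"dz":0,"rx":0,"ry":0,"rz":0},
    {"dx":0,"dy":0,"dz":0,"rx":0,"ry":0,"rz":0},
    {"dx":0,"dy":0,"dz":0,"rx":0,"ry":0,"rz":0}
  ]
}}

```text
t: 5.2
tcp_pos: [0.6395, 0.1649, 0.0543]
tool_rot: [0.992, -0.127, 0.0, -0.0]
force: [-0.8, 0.1, -0.4]
finger_gap: 0.004
gripper_force: 0.0
```

Emit:
{"api": "move_arm", "payload": {
  "targets": [
    {"dx":-0.09,"dy":0.02,"dz":0,"rx":0,"ry":0,"rz":0.033},
    {"dx":-0.14,"dy":0.03,"dz":0,"rx":0,"ry":0,"rz":0.05},
    {"dx":-0.18,"dy":0.04,"dz":0,"rx":0,"ry":0,"rz":0.067},
    {"dx":-0.18,"dy":0.03,"dz":0,"rx":0,"ry":0,"rz":0.067},
    {"dx":-0.18,"dy":0.03,"dz":0,"rx":0,"ry":0,"rz":0.067},
    {"dx":-0.18,"dy":0.02,"dz":0,"rx":0,"ry":0,"rz":0.067},
    {"dx":-0.23,"dy":0.01,"dz":0,"rx":0,"ry":0,"rz":0.083},
    {"dx":-0.28,"dy":0,"dz":0,"rx":0,"ry":0,"rz":0.1},
    {"dx":-0.28,"dy":-0.01,"dz":0,"rx":0,"ry":0,"rz":0.1},
    {"dx":-0.32,"dy":-0.03,"dz":0,"rx":0,"ry":0,"rz":0.117}
  ]
}}

```text
t: 6.45
tcp_pos: [0.5879, 0.1685, 0.0539]
tool_rot: [0.997, 0.071, 0.001, 0.0]
force: [1.2, -1.0, -0.1]
finger_gap: -0.003
gripper_force: 0.7
```

Emit:
{"api": "move_arm", "payload": {
  "targets": [
    {"dx":-0.32,"dy":-0.05,"dz":0,"rx":0,"ry":0,"rz":0.117},
    {"dx":-0.32,"dy":-0.07,"dz":0,"rx":0,"ry":0,"rz":0.117},
    {"dx":-0.31,"dy":-0.09,"dz":0,"rx":0,"ry":0,"rz":0.117},
    {"dx":-0.31,"dy":-0.11,"dz":0,"rx":0,"ry":0,"rz":0.117},
    {"dx":-0.3,"dy":-0.13,"dz":0,"rx":0,"ry":0,"rz":0.117},
    {"dx":-0.29,"dy":-0.14,"dz":0,"rx":0,"ry":0,"rz":0.117},
    {"dx":-0.28,"dy":-0.16,"dz":0,"rx":0,"ry":0,"rz":0.117},
    {"dx":-0.27,"dy":-0.18,"dz":0,"rx":0,"ry":0,"rz":0.117},
    {"dx":-0.26,"dy":-0.19,"dz":0,"rx":0,"ry":0,"rz":0.117},
    {"dx":-0.25,"dy":-0.21,"dz":0,"rx":0,"ry":0,"rz":0.117}
  ]
}}

```text
t: 7.7
tcp_pos: [0.5158, 0.1352, 0.0542]
tool_rot: [0.93, 0.368, 0.001, 0.0]
force: [1.9, 1.2, -0.5]
finger_gap: 0.002
gripper_force: 0.7
```

Emit:
{"api": "move_arm", "payload": {
  "targets": [
    {"dx":-0.23,"dy":-0.23,"dz":0,"rx":0,"ry":0,"rz":0.117},
    {"dx":-0.22,"dy":-0.24,"dz":0,"rx":0,"ry":0,"rz":0.117},
    {"dx":-0.2,"dy":-0.25,"dz":0,"rx":0,"ry":0,"rz":0.117},
    {"dx":-0.19,"dy":-0.26,"dz":0,"rx":0,"ry":0,"rz":0.117},
    {"dx":-0.17,"dy":-0.27,"dz":0,"rx":0,"ry":0,"rz":0.117},
    {"dx":-0.15,"dy":-0.28,"dz":0,"rx":0,"ry":0,"rz":0.117},
    {"dx":-0.14,"dy":-0.29,"dz":0,"rx":0,"ry":0,"rz":0.117},
    {"dx":-0.12,"dy":-0.3,"dz":0,"rx":0,"ry":0,"rz":0.117},
    {"dx":-0.1,"dy":-0.31,"dz":0,"rx":0,"ry":0,"rz":0.117},
    {"dx":-0.08,"dy":-0.31,"dz":0,"rx":0,"ry":0,"rz":0.117}
  ]
}}

```text
t: 8.95
tcp_pos: [0.4757, 0.0667, 0.0542]
tool_rot: [0.776, 0.631, 0.001, 0.001]
force: [0.4, 1.9, -0.2]
finger_gap: 0.002
gripper_force: 0.7
```

```bash
python3 - <<'E'
from ang import *
a=snap("scene","s2.png")[190:340,250:430];b=snap("top","t2.png")[150:300,210:390]
cv2.imwrite("pics/c2.png",np.hstack([cv2.resize(x,(398,332),interpolation=2) for x in(a,b)]))
s=sensors.sense();print(np.round(s["q"],2),s["tcp_pos"],s["force"],pol(np.array(s["tcp_pos"]),np.array([.6045,.037])))
E
```

```text
[-0.09  0.65  1.93  0.    0.56  0.11] [0.47471855 0.06636574 0.05403225] [-1.11920279  0.27619242 -0.3091924 ] (np.float64(167.25033934072434), np.float64(0.1330622873706499))
```

View pics/c2.png

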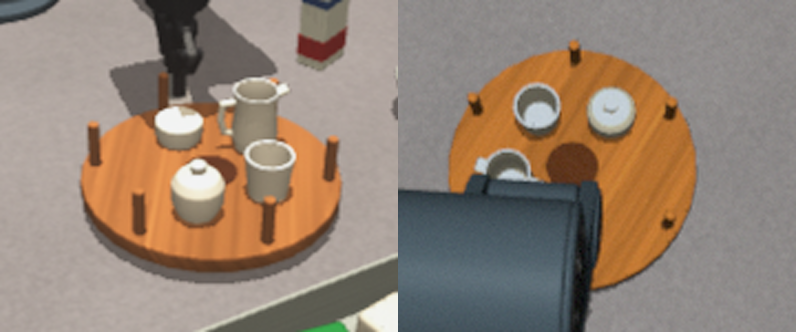

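All four pots are upright and moving with the disc; the finger is pushing the peg at left-view (165,90). Continuing the arc.

Emit:
{"api": "move_arm", "payload": {
  "targets": [
    {"dx":-0.06,"dy":-0.32,"dz":0,"rx":0,"ry":0,"rz":0.117},
    {"dx":-0.04,"dy":-0.32,"dz":0,"rx":0,"ry":0,"rz":0.117},
    {"dx":-0.02,"dy":-0.32,"dz":0,"rx":0,"ry":0,"rz":0.117},
    {"dx":0,"dy":-0.32,"dz":0,"rx":0,"ry":0,"rz":0.117},
    {"dx":0.02,"dy":-0.32,"dz":0,"rx":0,"ry":0,"rz":0.117},
    {"dx":0.04,"dy":-0.32,"dz":0,"rx":0,"ry":0,"rz":0.117},
    {"dx":0.06,"dy":-0.32,"dz":0,"rx":0,"ry":0,"rz":0.117},
    {"dx":0.08,"dy":-0.32,"dz":0,"rx":0,"ry":0,"rz":0.117},
    {"dx":0.09,"dy":-0.31,"dz":0,"rx":0,"ry":0,"rz":0.117},
    {"dx":0.11,"dy":-0.3,"dz":0,"rx":0,"ry":0,"rz":0.117}
  ]
}}

```text
t: 10.3
tcp_pos: [0.4816, -0.012, 0.0539]
tool_rot: [0.55, 0.835, 0.0, -0.001]
force: [0.7, 0.7, 0.7]
finger_gap: 0.002
gripper_force: 0.7
```

Emit:
{"api": "move_arm", "payload": {
  "targets": [
    {"dx":0.13,"dy":-0.3,"dz":0,"rx":0,"ry":0,"rz":0.117},
    {"dx":0.15,"dy":-0.29,"dz":0,"rx":0,"ry":0,"rz":0.117},
    {"dx":0.17,"dy":-0.28,"dz":0,"rx":0,"ry":0,"rz":0.117},
    {"dx":0.16,"dy":-0.23,"dz":0,"rx":0,"ry":0,"rz":0.1},
    {"dx":0.14,"dy":-0.19,"dz":0,"rx":0,"ry":0,"rz":0.083},
    {"dx":0.12,"dy":-0.14,"dz":0,"rx":0,"ry":0,"rz":0.067},
    {"dx":0.06,"dy":-0.07,"dz":0,"rx":0,"ry":0,"rz":0.033},
    {"dx":0,"dy":0,"dz":0,"rx":0,"ry":0,"rz":0},
    {"dx":0,"dy":0,"dz":0,"rx":0,"ry":0,"rz":0},
    {"dx":0,"dy":0,"dz":0,"rx":0,"ry":0,"rz":0}
  ]
}}

```text
t: 11.55
tcp_pos: [0.505, -0.0498, 0.0538]
tool_rot: [0.405, 0.914, 0.0, -0.0]
force: [0.0, 1.8, -0.9]
finger_gap: -0.002
gripper_force: 0.5
```

```bash
python3 - <<'E'
from ang import *
a=snap("scene","s3.png")[190:340,250:430];b=snap("top","t3.png")[150:330,210:390]
cv2.imwrite("pics/c3.png",np.hstack([cv2.resize(a,(398,332),interpolation=2),cv2.resize(b,(332,332),interpolation=2)]))
s=sensors.sense();print(np.round(s["q"],2),s["tcp_pos"],s["force"],pol(np.array(s["tcp_pos"]),np.array([.6045,.037])))
E
```

```text
[-0.32  0.67  1.86  0.    0.61 -1.06] [ 0.50500571 -0.04984085  0.05377242] [-0.17564824  1.49537985 -0.50332445] (np.float64(-138.8848137382146), np.float64(0.13206228704368547))
```

View pics/c3.png

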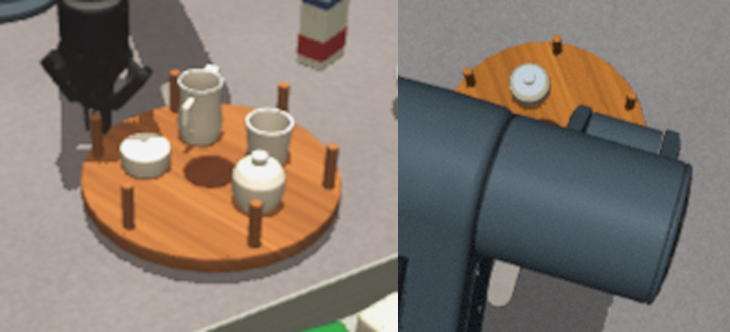

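Emit:
{"api": "move_arm", "payload": {
  "targets": [
    {"dx":-0.16,"dy":0.18,"dz":0,"rx":0,"ry":0,"rz":0},
    {"dx":-0.16,"dy":0.18,"dz":0,"rx":0,"ry":0,"rz":0},
    {"dx":0,"dy":0,"dz":0,"rx":0,"ry":0,"rz":0},
    {"dx":0,"dy":0,"dz":0.5,"rx":0,"ry":0,"rz":0},
    {"dx":0,"dy":0,"dz":1,"rx":0,"ry":0,"rz":0},
    {"dx":0,"dy":0,"dz":1,"rx":0,"ry":0,"rz":0},
    {"dx":0,"dy":0,"dz":1,"rx":0,"ry":0,"rz":0},
    {"dx":0,"dy":0,"dz":1,"rx":0,"ry":0,"rz":0},
    {"dx":0,"dy":0,"dz":1,"rx":0,"ry":0,"rz":0},
    {"dx":0,"dy":0,"dz":0.5,"rx":0,"ry":0,"rz":0}
  ]
}}

```text
t: 12.9
tcp_pos: [0.498, -0.0413, 0.2059]
tool_rot: [0.405, 0.914, 0.0, 0.002]
force: [0.4, 0.6, 0.5]
finger_gap: 0.002
gripper_force: 0.0
```

Emit:
{"api": "move_arm", "payload": {
  "targets": [
    {"dx":-0.1,"dy":-1,"dz":0,"rx":0,"ry":0,"rz":0},
    {"dx":-0.1,"dy":-1,"dz":0,"rx":0,"ry":0,"rz":0},
    {"dx":-0.1,"dy":-1,"dz":0,"rx":0,"ry":0,"rz":0},
    {"dx":-0.1,"dy":-1,"dz":0,"rx":0,"ry":0,"rz":0},
    {"dx":-0.1,"dy":-1,"dz":0,"rx":0,"ry":0,"rz":0},
    {"dx":-0.1,"dy":-1,"dz":0,"rx":0,"ry":0,"rz":0},
    {"dx":-0.1,"dy":-1,"dz":0,"rx":0,"ry":0,"rz":0},
    {"dx":-0.1,"dy":-1,"dz":0,"rx":0,"ry":0,"rz":0},
    {"dx":-0.1,"dy":-1,"dz":0,"rx":0,"ry":0,"rz":0},
    {"dx":-0.1,"dy":-1,"dz":0,"rx":0,"ry":0,"rz":0}
  ]
}}

```text
t: 14.15
tcp_pos: [0.4718, -0.2917, 0.2037]
tool_rot: [0.405, 0.914, 0.0, -0.0]
force: [0.6, -0.4, -0.6]
finger_gap: 0.0
gripper_force: 0.0
```

```bash
python3 - <<'E'
from h import *
im=snap("top","t4.png")
c=im[150:330,210:370];cv2.imwrite("pics/crop4.png",cv2.resize(c,None,fx=3.3,fy=3.3,interpolation=cv2.INTER_CUBIC))
E
```

```text
(no output)
```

View pics/crop4.png

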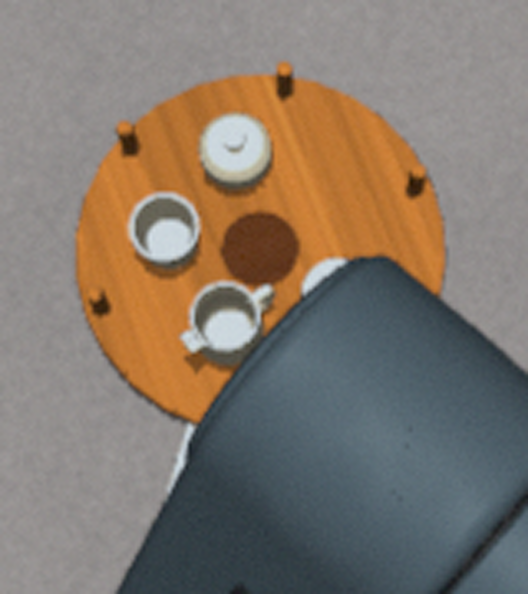

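The jug rim centre is at crop (225,318). Visible peg tops are at crop (285,68), (126,128), (98,294) and (417,174). The arm hides part of the tongue, but it's fixed and I've already measured it.

```bash
python3 - <<'E'
from ang import *
c=np.array([.6045,.037]);f=lambda p:(p[0]/3.3+210,p[1]/3.3+150)
for cc in (c,np.array([.606,.0385])):
  a=np.array([pol(ray("top",*f(p),.09),cc) for p in[(285,68),(126,128),(98,294),(417,174)]]);print(a.round(3).tolist())
  for p in[(222,138),(225,318)]:print("jug",pol(ray("top",*f(p),.075),cc))
print([ray("top",*f(p),.075) for p in[(222,138),(225,318)]])
print("darkspot",ray("top",*f((261,249)),.035))
m,va,Q=tongue(cv2.imread("pics/top0.png"));print(m,va, pol(m,c),pol(m,np.array([.606,.0385])))
E
```

```text
[[-10.385, 0.13], [49.466, 0.129], [110.343, 0.128], [-71.205, 0.128]]
jug (np.float64(18.525622736062786), np.float64(0.0828608944671784))
jug (np.float64(156.86528054312956), np.float64(0.06767165894894947))
[[-11.16, 0.129], [49.541, 0.127], [111.215, 0.127], [-72.054, 0.129]]
jug (np.float64(17.856408090718674), np.float64(0.08096755173111427))
jug (np.float64(158.51245131361674), np.float64(0.0684899935162375))
[array([0.68306718, 0.06332729, 0.075     ]), array([0.54227025, 0.06358782, 0.075     ])]
darkspot [0.60474157 0.03667342 0.035     ]
[0.42442414 0.09559568] 161.3845681452734 (np.float64(161.97540013758515), np.float64(0.18936939480709034)) (np.float64(162.54448817116733), np.float64(0.19034103133707347))
```

Pot heights count from the disc, so the jug rim is at z = 0.110, not 0.075. Recomputing with that.

```bash
python3 - <<'E'
from ang import *
c=np.array([.6045,.037]);f=lambda p:(p[0]/3.3+210,p[1]/3.3+150)
for p in[(222,138),(225,318)]:print("jug",pol(ray("top",*f(p),.11),c))
for p in[(334,180),(165,229)]:print("beaker",pol(ray("top",*f(p),.085),c))
s=cv2.imread("pics/t4.png")[225:275,255:300];cv2.imwrite("pics/j4.png",cv2.resize(s,None,fx=12,fy=12,interpolation=2))
E
```

```text
jug (np.float64(19.98931427462484), np.float64(0.07173401364513253))
jug (np.float64(160.4153205415304), np.float64(0.07391267297058011))
beaker (np.float64(-55.67366234170513), np.float64(0.07045025099217626))
beaker (np.float64(85.66487931819945), np.float64(0.07005833399357676))
```

View pics/j4.png

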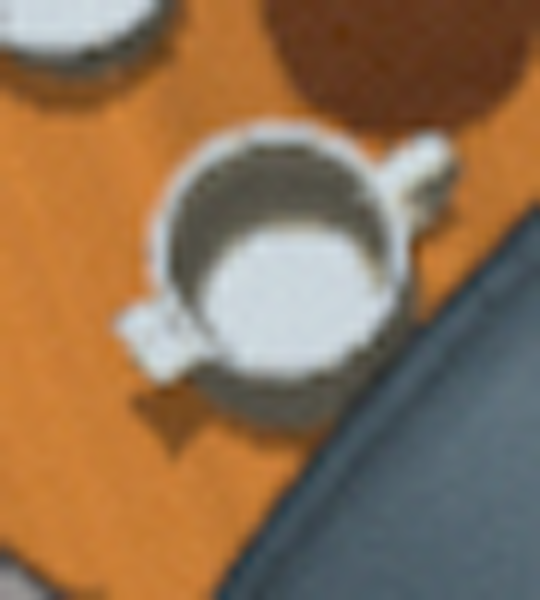

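The jug rim spans (150–408, 118–378) in the zoom, so its centre is at (278.25,245.8) and its angle is about 160.2°. The tongue is at about 161.8°, so it needs a nudge of about 1.6°.

Emit:
{"api": "move_arm", "payload": {
  "targets": [
    {"dx":0.1,"dy":1,"dz":0,"rx":0,"ry":0,"rz":0},
    {"dx":0.1,"dy":1,"dz":0,"rx":0,"ry":0,"rz":0},
    {"dx":0.1,"dy":1,"dz":0,"rx":0,"ry":0,"rz":0},
    {"dx":0.1,"dy":1,"dz":0,"rx":0,"ry":0,"rz":0},
    {"dx":0.1,"dy":1,"dz":0,"rx":0,"ry":0,"rz":0},
    {"dx":0.1,"dy":1,"dz":0,"rx":0,"ry":0,"rz":0},
    {"dx":0.1,"dy":1,"dz":0,"rx":0,"ry":0,"rz":0},
    {"dx":0.1,"dy":1,"dz":0,"rx":0,"ry":0,"rz":0},
    {"dx":0.1,"dy":1,"dz":0,"rx":0,"ry":0,"rz":0},
    {"dx":0.1,"dy":1,"dz":0,"rx":0,"ry":0,"rz":0}
  ]
}}

```text
t: 15.45
tcp_pos: [0.4968, -0.0398, 0.2038]
tool_rot: [0.405, 0.914, 0.0, -0.0]
force: [0.1, 0.0, -0.1]
finger_gap: 0.0
gripper_force: 0.0
```

Emit:
{"api": "move_arm", "payload": {
  "targets": [
    {"dx":0,"dy":0,"dz":0,"rx":0,"ry":0,"rz":0},
    {"dx":0,"dy":0,"dz":-0.6,"rx":0,"ry":0,"rz":0},
    {"dx":0,"dy":0,"dz":-0.8,"rx":0,"ry":0,"rz":0},
    {"dx":0,"dy":0,"dz":-0.8,"rx":0,"ry":0,"rz":0},
    {"dx":0,"dy":0,"dz":-0.8,"rx":0,"ry":0,"rz":0},
    {"dx":0,"dy":0,"dz":-0.8,"rx":0,"ry":0,"rz":0},
    {"dx":0,"dy":0,"dz":-0.8,"rx":0,"ry":0,"rz":0},
    {"dx":0,"dy":0,"dz":-0.8,"rx":0,"ry":0,"rz":0},
    {"dx":0,"dy":0,"dz":-0.5,"rx":0,"ry":0,"rz":0},
    {"dx":0,"dy":0,"dz":-0.1,"rx":0,"ry":0,"rz":0}
  ]
}}

```text
t: 16.7
tcp_pos: [0.4969, -0.0414, 0.0532]
tool_rot: [0.405, 0.914, -0.0, -0.001]
force: [-0.2, 0.7, -0.8]
finger_gap: -0.0
gripper_force: 0.0
```

Emit:
{"api": "move_arm", "payload": {
  "targets": [
    {"dx":0.1,"dy":-0.11,"dz":0,"rx":0,"ry":0,"rz":0},
    {"dx":0.1,"dy":-0.1,"dz":0,"rx":0,"ry":0,"rz":0},
    {"dx":0.08,"dy":-0.08,"dz":0,"rx":0,"ry":0,"rz":0},
    {"dx":0.05,"dy":-0.06,"dz":0,"rx":0,"ry":0,"rz":0},
    {"dx":0.05,"dy":-0.05,"dz":0,"rx":0,"ry":0,"rz":0},
    {"dx":0.04,"dy":-0.04,"dz":0,"rx":0,"ry":0,"rz":0},
    {"dx":0,"dy":0,"dz":0,"rx":0,"ry":0,"rz":0},
    {"dx":0,"dy":0,"dz":0,"rx":0,"ry":0,"rz":0},
    {"dx":0,"dy":0,"dz":0,"rx":0,"ry":0,"rz":0},
    {"dx":0,"dy":0,"dz":0,"rx":0,"ry":0,"rz":0}
  ]
}}

```text
t: 17.95
tcp_pos: [0.5078, -0.0521, 0.0538]
tool_rot: [0.405, 0.914, -0.0, 0.0]
force: [-0.5, -0.1, -0.0]
finger_gap: -0.003
gripper_force: 0.2
```

Emit:
{"api": "move_arm", "payload": {
  "targets": [
    {"dx":-0.16,"dy":0.18,"dz":0,"rx":0,"ry":0,"rz":0},
    {"dx":-0.2,"dy":0.2,"dz":0,"rx":0,"ry":0,"rz":0},
    {"dx":0,"dy":0,"dz":0,"rx":0,"ry":0,"rz":0},
    {"dx":0,"dy":0,"dz":0.5,"rx":0,"ry":0,"rz":0},
    {"dx":0,"dy":0,"dz":1,"rx":0,"ry":0,"rz":0},
    {"dx":0,"dy":0,"dz":1,"rx":0,"ry":0,"rz":0},
    {"dx":0,"dy":0,"dz":1,"rx":0,"ry":0,"rz":0},
    {"dx":0,"dy":0,"dz":1,"rx":0,"ry":0,"rz":0},
    {"dx":0,"dy":0,"dz":1,"rx":0,"ry":0,"rz":0},
    {"dx":0,"dy":0,"dz":0.5,"rx":0,"ry":0,"rz":0}
  ]
}}

```text
t: 19.2
tcp_pos: [0.4995, -0.0428, 0.2059]
tool_rot: [0.405, 0.914, 0.0, 0.002]
force: [1.0, -0.0, -1.2]
finger_gap: -0.003
gripper_force: 0.0
```

Emit:
{"api": "move_arm", "payload": {
  "targets": [
    {"dx":-0.2,"dy":-1,"dz":0,"rx":0,"ry":0,"rz":0},
    {"dx":-0.2,"dy":-1,"dz":0,"rx":0,"ry":0,"rz":0},
    {"dx":-0.2,"dy":-1,"dz":0,"rx":0,"ry":0,"rz":0},
    {"dx":-0.2,"dy":-1,"dz":0,"rx":0,"ry":0,"rz":0},
    {"dx":-0.2,"dy":-1,"dz":0,"rx":0,"ry":0,"rz":0},
    {"dx":-0.2,"dy":-1,"dz":0,"rx":0,"ry":0,"rz":0},
    {"dx":-0.2,"dy":-1,"dz":0,"rx":0,"ry":0,"rz":0},
    {"dx":-0.2,"dy":-1,"dz":0,"rx":0,"ry":0,"rz":0},
    {"dx":-0.2,"dy":-1,"dz":0,"rx":0,"ry":0,"rz":0},
    {"dx":-0.2,"dy":-1,"dz":0,"rx":0,"ry":0,"rz":0}
  ]
}}

```text
t: 20.45
tcp_pos: [0.4483, -0.2932, 0.2037]
tool_rot: [0.405, 0.914, 0.0, -0.0]
force: [-0.4, -0.7, 0.2]
finger_gap: 0.002
gripper_force: 0.0
```

Emit:
{"api": "move_arm", "payload": {
  "targets": [
    {"dx":-0.3,"dy":-1,"dz":0,"rx":0,"ry":0,"rz":0},
    {"dx":-0.3,"dy":-1,"dz":0,"rx":0,"ry":0,"rz":0},
    {"dx":-0.3,"dy":-1,"dz":0,"rx":0,"ry":0,"rz":0},
    {"dx":-0.3,"dy":-1,"dz":0,"rx":0,"ry":0,"rz":0},
    {"dx":-0.3,"dy":-1,"dz":0,"rx":0,"ry":0,"rz":0},
    {"dx":-0.3,"dy":-1,"dz":0,"rx":0,"ry":0,"rz":0},
    {"dx":-0.3,"dy":-1,"dz":0,"rx":0,"ry":0,"rz":0},
    {"dx":-0.3,"dy":-1,"dz":0,"rx":0,"ry":0,"rz":0},
    {"dx":0,"dy":0,"dz":0,"rx":0,"ry":0,"rz":0},
    {"dx":0,"dy":0,"dz":0,"rx":0,"ry":0,"rz":0}
  ]
}}

```text
t: 21.7
tcp_pos: [0.3885, -0.4919, 0.2035]
tool_rot: [0.405, 0.914, 0.001, -0.0]
force: [0.3, 0.8, 0.1]
finger_gap: -0.005
gripper_force: 0.0
```

```bash
python3 - <<'E'
from h import *
im=snap("top","t5.png")
c=im[160:325,225:355];cv2.imwrite("pics/crop5.png",cv2.resize(c,None,fx=3.6,fy=3.6,interpolation=cv2.INTER_CUBIC))
E
```

```text
(no output)
```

View pics/crop5.png

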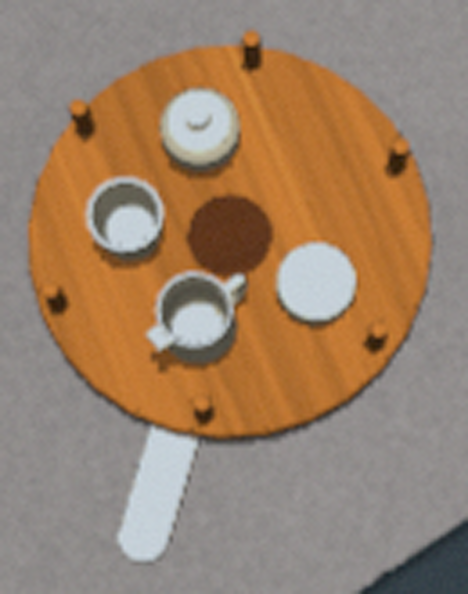

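The tongue is in view with its tip at (140,562). The jug rim centre is at crop (195.5,310). All six peg tops are visible: (251,37), (80,105), (53,290), (202,401), (376,328) and (399,144).

```bash
python3 - <<'E'
from ang import *
f=lambda p:(p[0]/3.6+225,p[1]/3.6+160)
c,ph,r,a=fit([f(p) for p in[(251,37),(80,105),(53,290),(202,401),(376,328),(399,144)]]);print(c,ph,r.round(3))
m,va,Q=tongue(cv2.imread("pics/t5.png"))
for cc in(c,np.array([.6045,.037])):print(pol(ray("top",*f((195.5,310)),.11),cc),pol(m,cc),va)
E
```

```text
[0.60512415 0.03731642] 51.2622321761256 [0.13  0.13  0.129 0.13  0.128 0.129]
(np.float64(162.67698345158055), np.float64(0.07303418423687448)) (np.float64(162.07575933900978), np.float64(0.18982329863713213)) 161.41770080182505
(np.float64(162.29156694525818), np.float64(0.07253420274323433)) (np.float64(161.92651663419747), np.float64(0.18932746577249981)) 161.41770080182505
```

The jug is within about 0.5° (under 1 mm) of the tongue line, the disc is at rest and the hand is clear.

```bash
python3 -c "
from station import order
print(order.sign_off())"
```

```text
the job is handed in; nothing more can be done
None
```

I turned the carousel about 142° anticlockwise by its pegs, so the milk jug now stands centred behind the white pointer to within about 0.5° (under 1 mm) by my measurement; all four pots stayed upright, the hand is clear and the job is handed in.

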